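Check the cask trolley's brake lever

TASK

The cask trolley's brake gear is laid out on its board, with the slack cam left open. Push the cam's tab round until the cam is fully closed, then press the brake lever in firmly, without forcing it, with the backs of your closed fingers until the shoe bites the wheel; hold it there for two seconds to check that it stops short of the bar, and let it spring fully back out. Only push with the fingers: grip nothing, keep off the handlebar, and leave the oil can, the bung and the rule where they are.

Things in the scene. Friction and masses are not known exactly. Their poses are not given: they have to be found in the camera images.
- stand: light wooden board 130x370x18 mm screwed to the bench, with all the brake gear. Origin on the bench top under the bar's axis, beside the lever pivot. +y: along the bar, from grip to wheel; -x: side where lever and tab stand out. Board x -65..65, y -110..260. Pillar x -17..17, y 8..40, top z 101. Rubber-tyred wheel lying flat at (0,205), radius 45, top z 64, axle end z 78.
- handlebar: steel tube 25 mm thick with a black ribbed rubber grip 30 mm thick, level, along the stand's y at x 0, z 85 mm; grip from y -148 to -14; the other end is held by the pillar. Origin on its axis above the stand's origin. Fixed; keep off it.
- lever_blade: bare aluminium brake lever blade, 10 mm thick, 17 mm tall, lying alongside the grip, with a 19 mm ball end at its own (-27,-126) mm. Origin on its vertical pivot, at the stand's (-40,0,85) mm. Axes as the stand's at rest; it turns about z with joint brake_lever. Pressed in along the stand's +x.
- press_spot (a point): the place to press: centre of the blade (thickness and height), 85 mm along from the pivot; at the stand's (-60,-85,85) mm at rest. Axes as lever_blade. Below it is free down to the board (z 18 mm); on its outer (-x) side there is at least 65 mm of free space.
- brake_lever (a joint): lever angle, rad: 0 at rest (out), grows as pressed in, 0.36 = blade on the grip. Sprung back out: 1.6 N at the press spot starts it, 3.3 N at 0.2. With the cam closed the shoe bites the tyre at about 0.20 (press spot moved 17 mm, blade 20 mm short of the grip) and resists firmly, giving under 0.05 rad more at 12 N. With the cam open it runs on to the grip.
- cam_tab: dark steel tab of the slack cam: rod 11 mm thick, level at z 50 mm, 65 mm long, ending in an upright post. Origin on the cam's vertical pivot, at the stand's (0,95,50) mm with the lever out (it rides up to 15 mm along +y with the push rod as the lever is pressed). Its x axis points along the tab, away from the pivot.
- tab_post (a point): upright post at the tab's end, 11 mm thick with a 16 mm ball on top; this point is on its axis, 65 mm from the cam pivot, at z 76 mm; foot z 56, top z 98 mm. Axes as cam_tab: it moves along its own +y as the cam closes. Push it there with the fingers beside it.
- slack_cam (a joint): cam angle, rad: 0 to 0.25 open, as found (the tab then points 15 to 1 degrees to the wheel side of the stand's -x); 1.40 fully closed against its stop: tab swung anticlockwise seen from above, towards the lever, to 65 degrees from the stand's -x. Stiff by friction: about 5 N at the post moves it, and it stays where left.
- brake_shoe: wooden brake shoe with a black rubber lining, 36x33x28 mm, sliding between two dark steel guides between cam and wheel; the rod and cam push it along the stand's +y against the tyre. Its origin is the push rod's root, at the stand's (0,0,50) mm as found, and moves with the shoe. Not to be handled.
- oil_can: tinplate oil can with a long spout, 69 x 91 x 166 mm, loose, beyond the wheel's end of the board. Leave it alone.
- bung_1: tapered wooden bung, 50 mm wide, 36 mm tall, loose, on the robot's side of the board. Leave it alone.
- rule: folded wooden rule, 32 x 164 x 10 mm, loose, lying on the robot's side of the board. Leave it alone.

How it is judged:
On the way, in this order (a step that is already met when the one before it is completed fails the run):
1. the cam is closed, the lever still out (value of joint slack_cam above 1.32 rad and value of joint brake_lever below 0.05 rad), for 0.1 s.
2. the lever is pressed firmly in by the fingers, the shoe biting, and held so (value of joint slack_cam above 1.32 rad and value of joint brake_lever between 0.19 and 0.3 rad and contact force between lever_blade and the fingers above 4 N and contact force between brake_shoe and anything else above 4 N), for 1.2 s.
At the end, for the whole second after the job is handed in: The cam is closed (at least 1.32 rad) and the lever is back out (under 0.03 rad), after the fingers held it in with over 4 N for at least 1.2 s, the shoe pressed on the tyre with over 4 N and the lever short of the bar (value of joint slack_cam above 1.32 rad and value of joint brake_lever below 0.03 rad); the robot touches nothing.
It fails at once if the handlebar is gripped or leaned on (contact force between handlebar and the arm above 3 N or contact force between handlebar and the fingers above 3 N).
It fails at once if the lever is forced (contact force between lever_blade and anything else above 40 N).
It fails at once if the cam tab is forced or gripped (contact force between cam_tab and anything else above 40 N).
It fails at once if a bystander is disturbed (distance of any of oil_can, bung_1, rule from where it was at the start of the episode above 0.02 m or angle between oil_can's own z axis and vertical above 0.35 rad).
It also fails if it takes over 61 s, if anything falls off the work surface, if the arm or the gripper's body presses on something with over 40 N, if the wrist force passes 120 N, or if a joint passes its speed limit or range.

ROBOT

A 7-joint arm with a two-finger parallel gripper is mounted at the origin on a cart in front of the work surface, level with it; the furniture and walls round the work are solid. World frame = base frame: x ahead of the robot, y to its left, z up, the work surface at z = 0. Lengths are in m, angles in rad, forces in N, time in s.
With the tool pointing down it reaches from about 0.425 to 0.825 m from the base axis. Payload 3.6 kg.
Tool frame: the origin (TCP) lies midway between the tips of the shut fingers; the grasp point (between the pads) lies 19 mm behind it; z points along the fingers, y is the line along which they close (so a half turn about z gives the same grasp; the last joint's range is limited). The gripper opens to 85 mm and grips with 20 to 120 N. Pads are 22 mm wide; open, the fingers measure 114 mm over their backs; the gripper's body (76 mm by 85 mm) begins 54 mm behind the grasp point. The pads swing forward as they close: fully open they stand 13 mm farther back than shut.
Start: joints at [1.248, 0.615, -0.013, 1.423, 0.008, 1.103, -0.04], TCP at [0.189, -0.622, 0.231] pointing down, gripper open.
Joint ranges: [-3.12, 3.12], [-0.3, 2.06], [-1.34, 1.32], [0.26, 2.42], [-1.36, 4.5], [0.01, 1.98], [-2.84, 2.84]. Speed limits (rad/s): [2.79, 2.79, 3.14, 3.14, 3.14, 3.14, 3.14].

INTERFACE

Orientations are given as a rotation vector (axis times angle).
In Python, from station import robot gives the robot as it stands. Calls block until the motion is done:
- robot.movep(position, orientation): joint-space move of the TCP to a pose.
- robot.line_to(position, orientation=None, velocity=0.15, contact_N=None): straight line of the TCP; orientation=None keeps the orientation; velocity is the mean speed in m/s. With contact_N (N) it stops when the force on the tool has changed by that much, and returns True; else False.
- robot.move_joints(angles): joint-space move.
- robot.gripper_to(opening, newtons=None): finger opening in m; newtons is the grip in N (None keeps the last); returns when the fingers have stopped.
- robot.dwell(seconds).
- robot.inverse_kinematics(position, orientation): joint angles nearest the present ones, or None.
- robot.get_obs(): the state.
- robot.read_camera(name): name is "scene" or "top"; returns a dict with "img" (384x512x3 uint8, blue, green, red), "fovy" (degrees; the focal length in pixels is half the picture's height over the tangent of half this angle, whatever the lens; pixels are square), "cx", "cy" (the principal point, pixels), "position" and "attitude" of the camera in the world. Camera axes: x right, y down, z forward; pixel columns grow to the right and rows downward; lengths in m; the calibration is good to about 2 mm. A picture is of the moment at which its call begins. There is no depth.
A pose or a line that the arm cannot do raises robot.Unreachable and nothing moves.
- robot.job_done(): hands the job in; it is judged then, once.
The state is a dict: "t": time; "q": joint angles; "joint_velocities": joint speeds; "tau": joint torques, N m; "tcp_pos": TCP position; "tool_rot": TCP orientation; "force": force on the tool from outside, world axes, zero at the start; "moment": the same for the moment, N m; "grip_width": finger opening in m; "gripper_force": force on a finger pad.
Only numpy, scipy, OpenCV 4.12 (cv2) and the standard library are available. Lean on these libraries where they do the work, as an engineer would, in place of code of your own. Each camera call takes 0.05 s, during which the arm holds its last target. There are 200 camera calls.

## Working session

There is one attempt and no reset: what is moved stays moved. The work goes in short steps, each a Python script; the robot and the scene stay as the last script left them, time stands still between calls to the robot, and variables do not carry over. Pictures are saved under pics/ and viewed, at most 10 in all, crops included, and the job is handed in when it is done.

```bash
mkdir -p pics; ls
python3 - <<'E'
from station import robot
import cv2
for n in("scene","top"):
    c=robot.read_camera(n)
    cv2.imwrite(f"pics/{n}0.png",cv2.resize(c["img"],(800,600),interpolation=cv2.INTER_CUBIC))
    print(n,c["fovy"],c["cx"],c["cy"],c["position"],c["attitude"])
o=robot.get_obs();print(o)
E
```

```text
pics
scene 55.96996682894912 252.522887005234 192.66482118043706 [-0.0281142  -0.15468491  0.69159212] [-2.10028271  0.90089543 -0.43970502]
top 43.5166789282026 259.8436999339668 195.25408009651917 [0.29934817 0.35107339 1.08917221] [-2.04275487  2.18732147 -0.23057797]
{'t': 0.1, 'q': array([ 1.24850567,  0.61582288, -0.01263506,  1.42476918,  0.00808245,
        1.1034009 , -0.04042187]), 'joint_velocities': array([ 0.00080622, -0.00235075, -0.00015875, -0.00447991,  0.00030914,
       -0.00128088, -0.00054003]), 'tau': array([ 9.66494226e-04, -4.70382893e+01,  2.60042064e-01, -1.71570200e+01,
        1.00765398e-02,  5.87075003e-03,  2.99609638e-06]), 'tcp_pos': array([ 0.18929324, -0.62109351,  0.23024357]), 'tool_rot': array([-3.10498598e+00, -4.62671607e-01,  5.49617494e-04]), 'force': array([-0.06344401, -0.05217999,  0.05352763]), 'moment': array([-0.02775578, -0.03523409,  0.01091935]), 'gripper_force': 0.0, 'grip_width': 0.08518434193725083}
```

View pics/scene0.png

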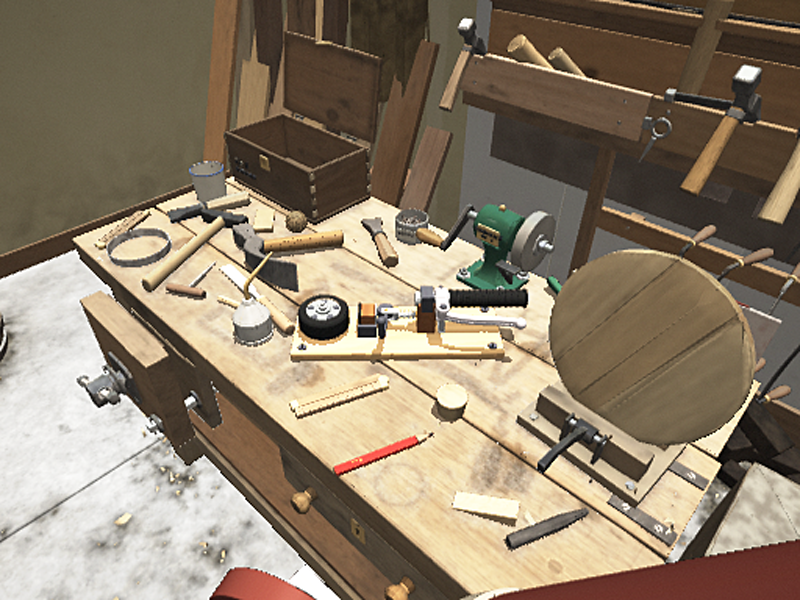

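View pics/top0.png

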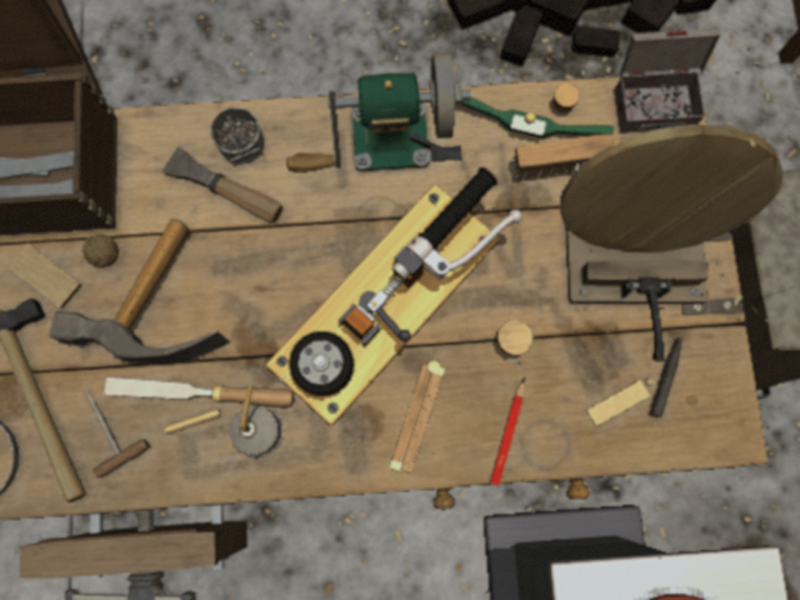

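The scene view shows the board with the wheel at the left and the grip at the right. In the top view the axle is near (320,362), the lever ball near (516,216) and the tab post near (404,335). I'll enlarge the top view.

Run:
```python
from station import robot
import cv2
c=robot.read_camera("top")
# crop x 165..345 , y 100..275 at native
cv2.imwrite("pics/top1.png",cv2.resize(c["img"][105:275,165:345],None,fx=3.5,fy=3.5,interpolation=cv2.INTER_CUBIC))
c=robot.read_camera("scene")
cv2.imwrite("pics/sc1.png",cv2.resize(c["img"][175:245,180:350],None,fx=4.5,fy=4.5,interpolation=cv2.INTER_CUBIC))
```

```text
(no output)
```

View pics/top1.png

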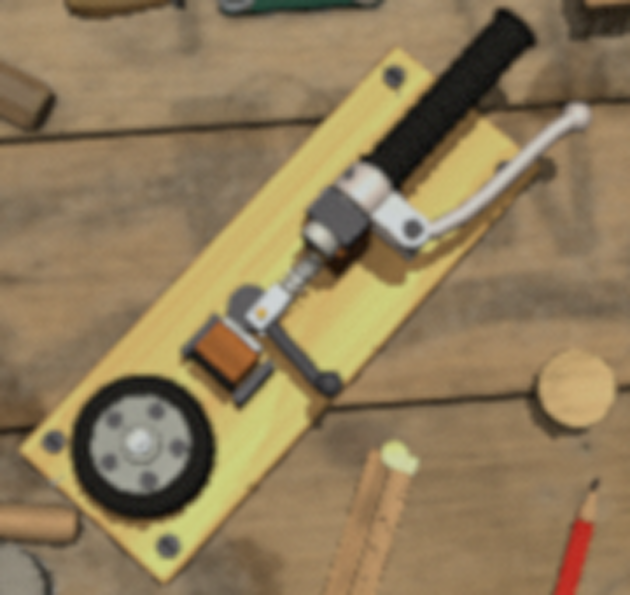

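View pics/sc1.png

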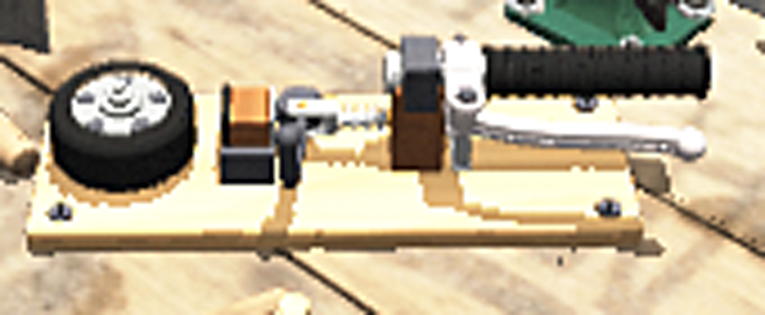

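Top crop: axle (140,442), board corners (22,450), (165,582), (398,50), lever ball (576,116), post ball (329,382). Scene crop: axle (121,93), lever ball (692,144), post ball (291,133). I'll fit the stand pose from these.

```bash
cat > h.py <<'E'
import numpy as np, cv2
from scipy.spatial.transform import Rotation as R
from scipy.optimize import least_squares
def proj(c,P):
    f=192/np.tan(np.radians(c["fovy"])/2)
    p=R.from_rotvec(c["attitude"]).inv().apply(np.atleast_2d(P)-c["position"])
    return p[:,:2]/p[:,2:]*f+[c["cx"],c["cy"]]
E
python3 - <<'E'
from h import *
from station import robot
T,S=robot.read_camera("top"),robot.read_camera("scene")
t=lambda a:(np.array(a,float)+.5)/3.5-.5+[165,105]
s=lambda a:(np.array(a,float)+.5)/4.5-.5+[180,175]
PT=np.array([[0,205,78],[65,260,18],[-65,260,18],[65,-110,18],[-67,-126,85]])/1e3
uT=t([[140,442],[22,450],[165,582],[398,50],[576,116]])
PS=np.array([[0,205,78],[-67,-126,85],[-65,260,18],[-65,-110,18]])/1e3
uS=s([[121,93],[692,144],[30,238],[642,230]])
W=lambda v,P:R.from_euler('z',v[2]).apply(P)+[v[0],v[1],0]
f=lambda v:np.r_[proj(T,W(v,PT))-uT,proj(S,W(v,PS))-uS].ravel()
r=min((least_squares(f,[.4,.2,a]) for a in(-2.5,-1,1,2.5)),key=lambda r:r.cost)
v=r.x;print(v,np.degrees(v[2]),r.fun.reshape(-1,2).round(1).tolist())
def g(b):
    a=b[0];d=R.from_euler('z',v[2]).apply
    P=np.array([[-.065*np.cos(a),.095+.065*np.sin(a),.090]])
    return np.r_[proj(T,W(v,P))-t([[329,382]]),proj(S,W(v,P))-s([[291,133]])].ravel()
q=least_squares(g,[.1]);print("tab deg to wheel side",np.degrees(q.x),q.fun)
np.save("v.npy",v)
for n,P in dict(press=[-.06,-.085,.085],post=[-.065*np.cos(q.x[0]),.095+.065*np.sin(q.x[0]),.076],postclosed=[-.065*np.cos(1.134),.095-.065*np.sin(1.134),.076],bar=[0,-.148,.085]).items():
    p=W(v,[P])[0] if 0 else W(v,np.array([P]))[0];print(n,p.round(4),np.hypot(p[0],p[1]).round(3))
E
```

```text
[ 0.5857221   0.30914001 -5.50712839] -315.53521407287974 [[0.1, 0.3], [-1.2, 0.7], [0.6, 2.0], [0.2, -1.8], [0.8, 0.9], [0.2, -2.1], [0.4, -0.1], [-0.6, -1.3], [1.8, -0.8]]
tab deg to wheel side [7.44564387] [ 0.85714732  1.08131803 -0.00948206  0.93202041]
press [0.6024 0.2064 0.085 ] 0.637
post [0.4673 0.3378 0.076 ] 0.577
postclosed [0.5408 0.3156 0.076 ] 0.626
bar [0.6894 0.2035 0.085 ] 0.719
```

The fit is good to about 2 mm, with the stand yaw at 44.5° and the tab 7.4° to the wheel side. Next I check reachability and move above the post, staying high over the round disc.

```bash
cat >> h.py <<'E'
v=np.load("v.npy") 
RZ=R.from_euler('z',v[2])
def w(x,y,z): return RZ.apply([x/1e3,y/1e3,z/1e3])+[v[0],v[1],0]
def ori(d,sgn):  # tool y along sgn*d (stand frame 2-vector), pointing down
    y=sgn*RZ.apply([d[0],d[1],0]);y/=np.linalg.norm(y);z=np.array([0,0,-1.]);
    return R.from_matrix(np.c_[np.cross(y,z),y,z]).as_rotvec()
def post(b,off,lat=0): # b: rad to lever side of -x ; off: finger centre behind post along tangent
    e=np.array([-np.cos(b),-np.sin(b)]);t=np.array([np.sin(b),-np.cos(b)])
    return np.array([0,95])+(65+lat)*e-off*t, t
E
python3 - <<'E'
from h import *
from station import robot
ik=robot.inverse_kinematics
pr=lambda q:None if q is None else np.round(q,2).tolist()
for s in(1,-1):
    print("sgn",s)
    for b in(-.13,.5,1.134):
        p,t=post(b,32);print(b,w(*p,68).round(3),pr(ik(w(*p,68),ori(t,s))))
    print("press",pr(ik(w(-100,-85,64),ori([1,0],s))))
for P in([.15,-.45,.5],[.14,-.42,.42],[.47,.03,.5],[.4,.2,.45]):print(P,pr(ik(P,robot.get_obs()["tool_rot"])))
E
```

```text
sgn 1
-0.13 [0.448 0.363 0.068] [-0.44, 0.75, -0.46, 1.8, 0.48, 0.71, -2.08]
0.5 [0.47  0.324 0.068] [-0.38, 0.74, -0.43, 1.81, 0.45, 0.69, -1.35]
1.134 [0.511 0.305 0.068] [-0.22, 0.8, -0.6, 1.74, 0.6, 0.79, -0.77]
press [-0.04, 0.79, -0.51, 1.73, 0.52, 0.76, -0.03]
sgn -1
-0.13 [0.448 0.363 0.068] [-0.1, 1.01, -1.15, 1.78, 1.05, 1.11, 0.58]
0.5 [0.47  0.324 0.068] [-0.02, 1.0, -1.15, 1.8, 1.05, 1.1, 1.28]
1.134 [0.511 0.305 0.068] [0.03, 1.03, -1.15, 1.73, 1.05, 1.13, 2.02]
press [-0.46, 0.75, 0.2, 1.74, -0.21, 0.68, -2.51]
[0.15, -0.45, 0.5] [1.21, 0.19, -0.02, 1.36, 0.0, 1.6, -0.08]
[0.14, -0.42, 0.42] [1.22, 0.14, -0.02, 1.63, 0.0, 1.37, -0.08]
[0.47, 0.03, 0.5] [0.4, 0.23, -0.69, 1.35, 0.14, 1.61, -1.54]
[0.4, 0.2, 0.45] [0.4, 0.32, -1.27, 1.53, 0.3, 1.52, -2.15]
```

Run:
```python
from h import *
from station import robot
robot.gripper_to(0.0,20)
robot.move_joints([1.21,.19,-.02,1.36,0,1.6,-.08])
robot.move_joints([-.66,.19,-.02,1.36,0,1.6,-1.9])
p,t=post(-.13,32);o=ori(t,1)
robot.movep(w(*p,190),o)
ob=robot.get_obs();print(ob["t"],ob["tcp_pos"],w(*p,190),ob["q"].round(2),ob["grip_width"],ob["force"])
cv2.imwrite("pics/a.png",cv2.resize(robot.read_camera("scene")["img"][110:260,170:370],None,fx=4,fy=4,interpolation=cv2.INTER_CUBIC))
```

```text
6.2083 [0.4490009  0.36373042 0.19133305] [0.44801186 0.36335779 0.19      ] [-0.68  0.54 -0.07  1.69  0.04  0.9  -1.68] -3.40557224083732e-05 [-0.48898408 -0.30487854  0.90173187]
```

View pics/a.png

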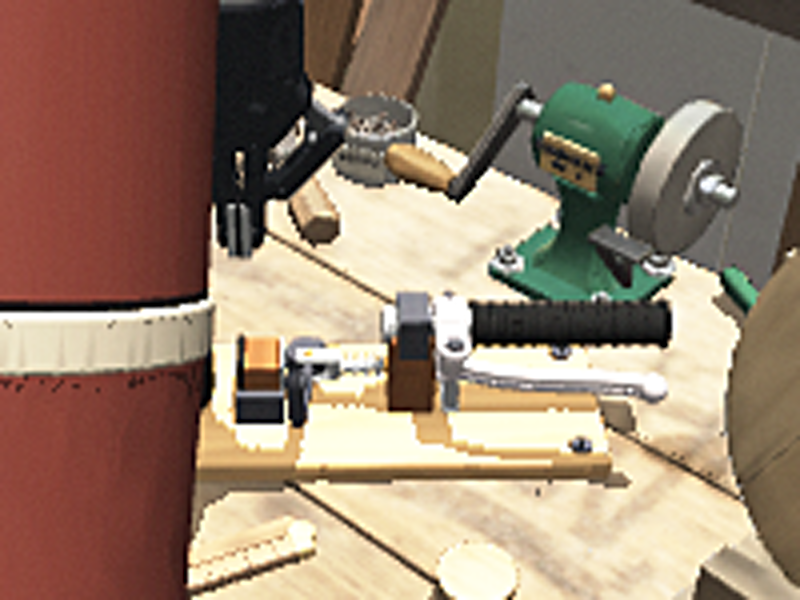

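The picture shows the closed fingers clear of the post, with the linkage flaring outward about 28 mm above the tips. I'll keep the tips fairly high, at z 78 for the post, descend and push.

Run:
```python
from h import *
from station import robot
b=-.13;p,t=post(b,32);o=ori(t,1)
hit=robot.line_to(w(*p,78),o,velocity=.1,contact_N=6)
ob=robot.get_obs();print("down",hit,ob["tcp_pos"]-w(*p,78),ob["force"].round(1))
assert not hit
f0=ob["force"]
p,t=post(b,15)
hit=robot.line_to(w(*p,78),o,velocity=.03,contact_N=2.5)
ob=robot.get_obs();tw=RZ.apply([t[0],t[1],0])
tip=ob["tcp_pos"]
off=32-(tip-w(*post(b,32)[0],78))@tw
print(ob["t"],"contact",hit,"off",off*0+32-1000*((tip-w(*post(b,32)[0],78))@tw),(ob["force"]-f0).round(1))
cv2.imwrite("pics/b.png",cv2.resize(robot.read_camera("top")["img"][130:260,190:340],None,fx=4,fy=4,interpolation=cv2.INTER_CUBIC))
```

```text
down False [0.00045771 0.0004018  0.00069384] [ 0.3 -1.4 -0.2]
7.9583 contact True off 21.103469651036466 [-0.7  1.9  0.6]
```

View pics/b.png

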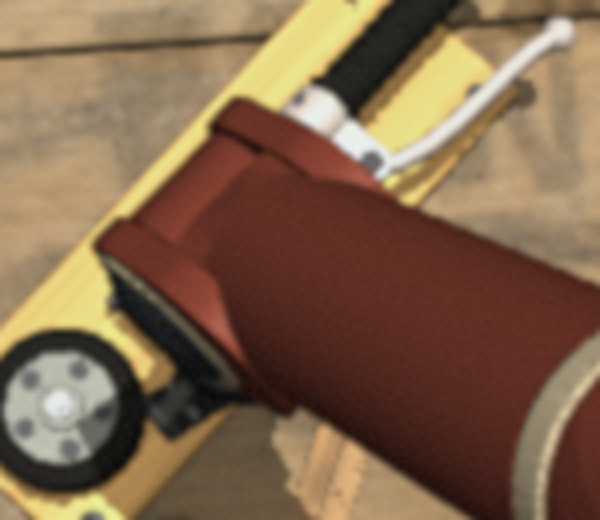

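Contact came at 21 mm offset, as expected. Now I push round the arc with force checks.

Run:
```python
from h import *
from station import robot
f0=np.array([.3,-1.4,-.2]);log=[]
bs=np.r_[np.arange(-.05,.9,.1),np.arange(.9,1.26,.03)]
for b in bs:
    p,t=post(b,21.5);tw=RZ.apply([t[0],t[1],0])
    hit=robot.line_to(w(*p,78),ori(t,1),velocity=.04 if b<.9 else .02,contact_N=14)
    ob=robot.get_obs();F=-(ob["force"]-f0)@tw
    log.append((round(b,2),round(F,1),np.linalg.norm(ob["force"]-f0).round(1),hit))
    if hit or F>15: break
print(log,ob["t"],ob["q"].round(2))
```

```text
[(np.float64(-0.05), np.float64(5.0), np.float64(5.0), False), (np.float64(0.05), np.float64(4.6), np.float64(4.9), False), (np.float64(0.15), np.float64(4.3), np.float64(4.7), False), (np.float64(0.25), np.float64(5.1), np.float64(6.0), False), (np.float64(0.35), np.float64(3.8), np.float64(4.5), False), (np.float64(0.45), np.float64(3.6), np.float64(4.6), False), (np.float64(0.55), np.float64(4.3), np.float64(5.3), False), (np.float64(0.65), np.float64(4.2), np.float64(4.7), False), (np.float64(0.75), np.float64(3.1), np.float64(4.1), False), (np.float64(0.85), np.float64(3.9), np.float64(4.4), False), (np.float64(0.9), np.float64(3.7), np.float64(4.1), False), (np.float64(0.93), np.float64(4.1), np.float64(4.5), False), (np.float64(0.96), np.float64(4.1), np.float64(4.4), False), (np.float64(0.99), np.float64(4.1), np.float64(4.4), False), (np.float64(1.02), np.float64(4.6), np.float64(4.9), False), (np.float64(1.05), np.float64(3.0), np.float64(3.3), False), (np.float64(1.08), np.float64(4.0), np.float64(4.2), False), (np.float64(1.11), np.float64(3.9), np.float64(4.0), False), (np.float64(1.14), np.float64(4.8), np.float64(5.3), False), (np.float64(1.17), np.float64(5.2), np.float64(5.5), False), (np.float64(1.2), np.float64(6.2), np.float64(6.2), False), (np.float64(1.23), np.float64(8.9), np.float64(9.2), False)] 14.3 [-0.3   0.77 -0.45  1.69  0.45  0.79 -0.53]
```

The force is rising against the stop. I'll push a little further to confirm, then back off, rise and look.

Run:
```python
from h import *
from station import robot
f0=np.array([.3,-1.4,-.2])
for b in(1.27,1.31,1.35):
    p,t=post(b,21.5);tw=RZ.apply([t[0],t[1],0])
    robot.line_to(w(*p,78),ori(t,1),velocity=.02,contact_N=8)
    ob=robot.get_obs();F=-(ob["force"]-f0)@tw;print(b,F.round(1))
    if F>12:break
p,t=post(b,45);robot.line_to(w(*p,78),velocity=.08)
robot.line_to(w(*p,190),velocity=.15)
robot.movep(w(-120,-85,190),ori([1,0],1))
ob=robot.get_obs();print(ob["t"],ob["force"].round(1),ob["q"].round(2))
c=robot.read_camera("scene");cv2.imwrite("pics/c.png",cv2.resize(c["img"][110:260,170:370],None,fx=4,fy=4,interpolation=cv2.INTER_CUBIC))
c=robot.read_camera("top");cv2.imwrite("pics/d.png",cv2.resize(c["img"][105:275,165:345],None,fx=3.5,fy=3.5,interpolation=cv2.INTER_CUBIC))
```

```text
1.27 12.5
16.55 [-0.5 -0.4 -0. ] [ 0.06  0.62 -0.63  1.67  0.42  0.99  0.06]
```

View pics/c.png

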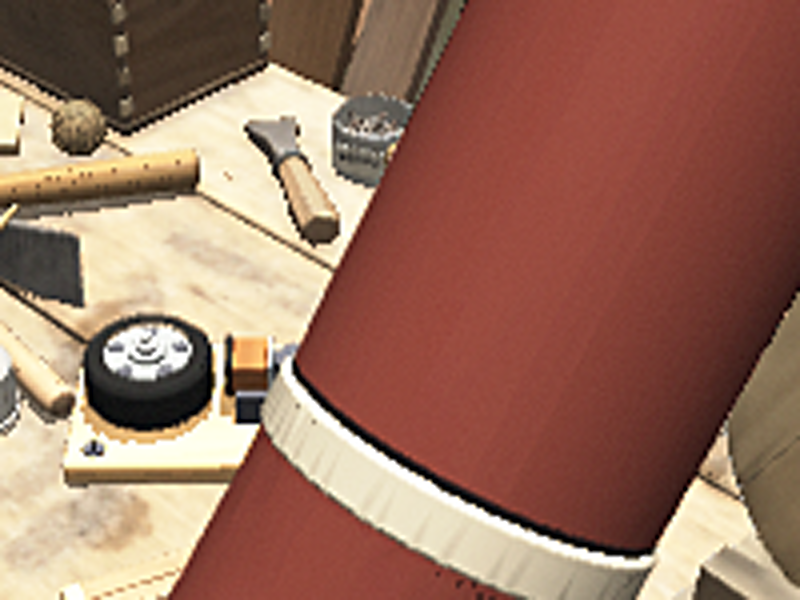

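View pics/d.png

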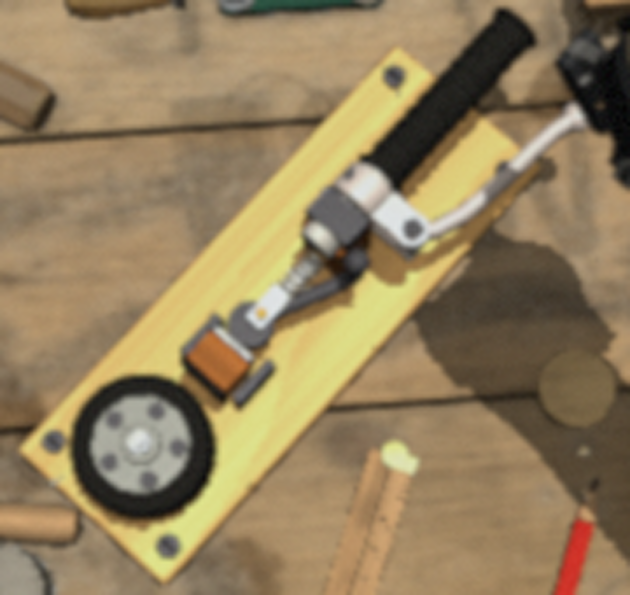

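Top view: the post ball is now at (355,262), hard by the pillar, so the tab has swung to its closed position. The lever is still out. I'll confirm the angle numerically and press the lever.

Run:
```python
from h import *
from station import robot
T=robot.read_camera("top")
for b in(1.0,1.05,1.134):
    p,_=post(b,0);print(b,((proj(T,w(*p,90))-[165,105]+.5)*3.5-.5).round(0))
o=ori([1,0],1);P=lambda x,z=72:w(x,-85,z);ux=RZ.apply([1,0,0])
hit=robot.line_to(P(-105,190),o,velocity=.15)
hit=robot.line_to(P(-105),o,velocity=.12,contact_N=6)
ob=robot.get_obs();f0=ob["force"];print("down",hit,f0.round(1),ob["t"]);assert not hit
hit=robot.line_to(P(-65),o,velocity=.03,contact_N=1.2)
xx=lambda ob:1000*RZ.inv().apply(ob["tcp_pos"]-[v[0],v[1],0])[0]
ob=robot.get_obs();x0=xx(ob);print("touch",hit,x0.round(1))
xc=x0;log=[]
while xc<x0+24:
    xc+=2 if xc<x0+13 else .7
    robot.line_to(P(xc),o,velocity=.03)
    ob=robot.get_obs();F=-(ob["force"]-f0)@ux;log.append((round(float(xx(ob)-x0),1),round(float(F),1)))
    if F>10.5:break
print(log,ob["t"])
if F<=10.5: raise SystemExit("no bite")
h=[]
for i in range(5):
    robot.dwell(.5);ob=robot.get_obs();h.append((round(float(xx(ob)-x0),1),round(float(-(ob["force"]-f0)@ux),1)))
print("hold",h,ob["t"])
c=robot.read_camera("top");cv2.imwrite("pics/e.png",cv2.resize(c["img"][105:275,165:345],None,fx=3.5,fy=3.5,interpolation=cv2.INTER_CUBIC))
```

```text
1.0 [[365. 278.]]
1.05 [[363. 273.]]
1.134 [[360. 265.]]
down False [-0.2 -0.2 -0.4] 18.0833
touch True -76.8
[(1.1, 1.7), (3.4, 1.9), (5.7, 2.8), (7.8, 3.5), (9.9, 3.5), (12.0, 3.7), (13.9, 3.6), (14.5, 3.8), (15.2, 3.3), (15.8, 4.1), (16.5, 3.4), (16.9, 4.0), (17.1, 4.3), (17.3, 5.2), (17.4, 7.5), (17.6, 6.9), (17.7, 8.2), (17.9, 10.4), (18.0, 10.5), (18.2, 11.7)] 24.0083
hold [(18.2, 11.4), (18.2, 11.3), (18.2, 11.2), (18.2, 11.4), (18.2, 11.4)] 26.5083
```

View pics/e.png

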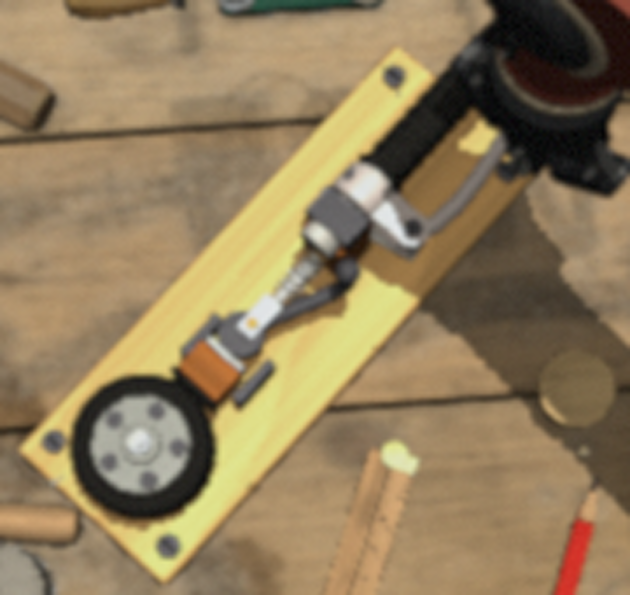

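The shoe (about (210,370)) is against the tyre and the force is steady at 11.4 N for 2.5 s, 18 mm in. I'll release slowly, retreat and check.

Run:
```python
from h import *
from station import robot
o=ori([1,0],1)
robot.line_to(w(-108,-85,72),o,velocity=.04)
robot.line_to(w(-108,-85,200),o,velocity=.15)
robot.line_to(w(-150,-60,250),o,velocity=.15)
robot.dwell(.5)
ob=robot.get_obs();print(ob["t"],ob["force"].round(1))
c=robot.read_camera("top");cv2.imwrite("pics/f.png",cv2.resize(c["img"][105:275,165:345],None,fx=3.5,fy=3.5,interpolation=cv2.INTER_CUBIC))
```

```text
30.1833 [ 0.2  0.1 -0.1]
```

View pics/f.png

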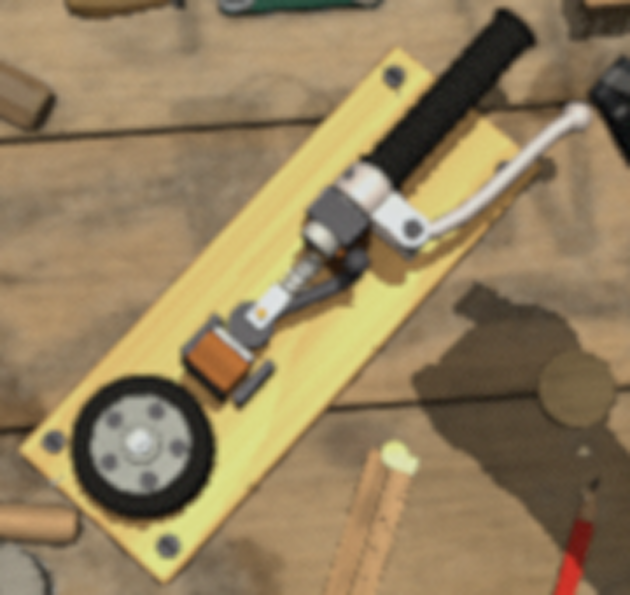

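The lever is fully out again (ball at (577,115), as at the start), the cam is still closed, the shoe is back, and the bung and rule in view haven't moved.

```bash
python3 -c "
from station import robot
print(robot.job_done())"
```

```text
the job is handed in; nothing more can be done
None
```

The job is handed in: I closed the cam, pressed the lever in until the shoe bit and held it at about 11 N for 2.5 s, then let it spring fully back out; the hand-in call returned no verdict.

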